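# Lay the display board flat and seat the rose ball

### The arm

A 7-joint arm with a two-finger parallel gripper is mounted at the origin on the work surface. World frame = base frame: x ahead of the robot, y to its left, z up, the work surface at z = 0. Lengths are in mm, angles in rad, forces in N, time in s.
With the tool pointing down it reaches from about 400 to 875 mm from the base axis. Payload 6.5 kg.
Tool frame: the origin (TCP) lies midway between the tips of the shut fingers; the grasp point (between the pads) lies 19 mm behind it; z points along the fingers, y is the line along which they close (so a half turn about z gives the same grasp; the last joint's range is limited). The gripper opens to 88 mm and grips with 3 to 60 N. Pads are 18 mm wide; open, the fingers measure 123 mm over their backs; the gripper's body (75 mm by 187 mm) begins 45 mm behind the grasp point.
Start: joints at [1.157, 0.536, -0.004, 1.538, 0.003, 1.067, -0.071], TCP at [221.535, -611.075, 238.716] pointing down, gripper open.
Joint ranges: [-2.7, 2.7], [-0.37, 2.16], [-1.27, 1.26], [0.24, 2.4], [-1.31, 4.45], [0.19, 1.91], [-2.76, 2.76]. Speed limits (rad/s): [2.39, 2.39, 3.14, 3.14, 3.14, 3.14, 3.14].

### API

Orientations are given as a rotation vector (axis times angle).
In Python, from cell import sensors, imaging, order gives the robot as it stands.
- The arm moves only by the shell command python3 -m jog 'ROWS' [OPENING] [FORCE]. ROWS is JSON, a list of rows, each a list of 2 entries, a list of its own where there are three numbers: the shift along the world's x, y, z in mm, then the turn about the world's z in degrees. A call has exactly 5 rows; each row shifts and turns the commanded pose from where the row before left it; what a row does not reach is not made up. A row lasts 1/10 s, in which the tool goes at most 50 mm and 8.59 degrees, less where a joint would pass 70% of its speed; a pose out of reach is approached as far as the arm can. A call with a gripper value outside its range is refused whole. OPENING is the finger opening in mm, from 0 to 88.1, set as the call begins (- or left out, the last holds). The fingers move at their own pace and stop on an object; FORCE is the grip in N (left out, the last holds). Time passes only in rows, so rows that do not move let the fingers close, or fill a call up. It gives the time, the measured TCP pose, the force, the opening and the grip force at its end, in the units of the state.
- sensors.state(): the state, without advancing time (a new reading comes with each control period).
- imaging.snapshot(name): name is "scene" or "side" or "wrist"; returns (picture, depth): 400x640x3 uint8, blue, green, red; 400x640 float32, mm along the optical axis (not along the pixel's ray), 0 where there is no reading.
- imaging.calibration(name): a dict with "camera_matrix" (3x3 intrinsics, pixels), "origin" and "attitude" of the camera in the world. Camera axes: x right, y down, z forward; pixel columns grow to the right and rows downward; lengths in mm; the calibration is good to about 2 mm. A picture is of the moment at which its call begins: read the wrist's pose just before it. calibration takes no time and is no camera call; for the wrist camera it gives the pose at the moment of the call.
- order.close_job(): hands the job in; it is judged then, once.
The state is a dict: "t": time; "joints": joint angles; "dq": joint speeds; "joint_torque": joint torques, N m; "eef_pos": TCP position; "tcp_rot": TCP orientation; "force": force on the tool from outside, world axes, zero at the start; "wrist_torque": the same for the moment, N m; "opening": opening from 0.0 (shut) to 1.0 (fully open); "grasp_force": force on a finger pad.
Only numpy, scipy, OpenCV 4.12 (cv2) and the standard library are available. Lean on these libraries where they do the work, as an engineer would, in place of code of your own. Each camera call takes 0.05 s, during which the arm holds its last target. There are 200 camera calls.

### The job

The jewellery display board is propped up on its ratchet: raise it by its brass handle past the top notch until you feel the end stop, without straining it, so that the pawl falls clear, then lower it gently all the way flat. Then set the pink stone ball down gently in the dimple of the flat board and let go; leave the green ball and the other things where they are.

Things in the scene. Friction and masses are not known exactly. Their poses are not given: they have to be found in the camera images.
- stand: Fixed display stand: white base 250 x 290 x 12 mm, dark steel uprights, a white tilting board, a dark lamp hood above. Origin on the table; its -x side is the front (towards the robot), y runs along the hinge, z up. In this frame the hinge axis is at x +70, z 115 mm; the base spans x -110 to +140 mm.
- hood_edge (a point): Middle of the lamp hood's lower front edge. The hood (75 x 290 x 35 mm) runs back from it, at stand x +60 to +135, z 330 to 365 mm. When the board is high, a tool held upright on the handle hits the hood: tilt it there, its upper part leaning back to the front (-x) by some 40 to 45 degrees from vertical.
- pawl_pivot (a point): Pivot, at its lower end, of the orange pawl (strut 12 x 12 x 70 mm) on the stand's +y side. It leans on to three brass pins and holds the board at about 0.26, 0.61 or 0.96 rad: the board rises freely, clicking, but cannot go down. Near the top a red cam pushes the pawl past upright; it falls to the front and stays clear, so the board can go down to flat (it drops if let go on the way).
- board (a joint): Angle of the board about its hinge, rad: 0 = flat (level), grows as the front edge with the handle rises. The pawl is thrown clear somewhere between 1.24 and 1.38, the end stop comes about 0.1 rad later (1.35 to 1.48); both differ from stand to stand and must be felt. Board 0.5 to 0.8 kg, centre of mass about 70 mm from the hinge: 2 to 4 N at the handle hold it.
- hinge (a point): point on the hinge axis of the board, midway along it; fixed to the stand, its y axis along the hinge
- handle (a point): Middle of the brass handle bar: round, 14 mm thick, 100 mm long, parallel to the hinge, 177 mm from the hinge axis in the plane of the board (moves with the board; its x axis points to the hinge, y along the bar, z is the board's normal). The bar's axis is 42 mm from the board's edge. The bar can turn between the fingers. With the board flat it is 115 mm above the table, nothing under it.
- dimple (a point): centre of the mouth of the round dimple (a hole 37 mm wide) on the upper face of the white board (135 x 188 x 12 mm), 67.5 mm from the hinge; moves with the board; 121 mm above the table when the board is flat. The seated ball's centre is about 23.5 mm above it.
- end_stop: small black rubber block beside the hinge, fixed to the stand, on which an arm of the red cam comes to rest at the top; 45 mm from the hinge axis
- rose_ball_center (a point): centre of the pink stone ball, 60 mm in diameter, 0.2 to 0.33 kg; it lies in one of the two dimples of the grey pad, its centre 44 mm above the table
- rose_ball: the same pink ball (its origin is on its surface and turns with it)
- ball_pad: fixed grey pad 220 x 110 x 20 mm, origin under its centre; the two dimples are at own x -55 and +55 mm
- jade_ball_center (a point): centre of the green stone ball, 60 mm in diameter, in the other dimple of the pad: to be left alone
- ring_cone: loose white ring cone, 64 mm wide at the foot and 94 mm high: bystander
- trinket_box: loose black trinket box, 100 x 80 x 47 mm: bystander
There are look-alikes about, which are no part of the job. What is meant by the rose_ball is not blue or red, and is the smaller of those in its own colour.

How it is judged:
By the outcome, as a careful person would: the job done as asked, in the order asked, and still so for the second after the job is handed in, with the robot touching nothing.
It also fails if it takes over 72 s, if anything falls off the work surface, if the arm or the gripper's body presses on something with over 40 N, if the wrist force passes 120 N, or if a joint passes its speed limit or range.

## Working session

There is one attempt and no reset: what is moved stays moved. The work goes in short steps, Python scripts to look and compute and a shell command to move; the robot and the scene stay as the last step left them, time stands still between calls to the robot, and variables do not carry over. Pictures are saved under pics/ and viewed, at most 12 in all, crops included, and the job is handed in when it is done.

```bash
ls; mkdir -p pics
cat > h.py <<'E'
import numpy as np,cv2
from cell import sensors,imaging,order
def snap(n):
    c=imaging.calibration(n); im,d=imaging.snapshot(n); return im,d,c
def pts(d,c):
    K=np.array(c["camera_matrix"]);R=np.array(c["attitude"],float)
    if R.shape!=(3,3): R=cv2.Rodrigues(R)[0]
    v,u=np.mgrid[:d.shape[0],:d.shape[1]]
    P=np.stack([(u-K[0,2])/K[0,0]*d,(v-K[1,2])/K[1,1]*d,d],-1)
    return P@R.T+np.array(c["origin"])
E
python3 - <<'E'
from h import *
s=sensors.state();print(s)
for n in("scene","side"):
    im,d,c=snap(n);print(n,c);cv2.imwrite(f"pics/{n}0.png",im);np.savez(f"{n}0.npz",im=im,P=pts(d,c),d=d)
E
python3 -m jog --help | head -20
```

```text
pics
{'t': 0.0, 'joints': array([ 1.15682197,  0.53717625, -0.0044427 ,  1.53882641,  0.00258614,
        1.06729183, -0.07121093]), 'dq': array([-0.00122592,  0.00033   , -0.00196239,  0.00055071, -0.00061438,
       -0.00078719, -0.0021281 ]), 'joint_torque': array([ 2.77810459e-04, -5.70978248e+01,  9.90890712e-01, -2.51604402e+01,
       -5.62172779e-02,  1.79317076e-02,  1.42881354e-04]), 'eef_pos': array([ 221.31288679, -610.53148038,  237.85071131]), 'tcp_rot': array([-3.09257768e+00, -5.43338009e-01,  6.30504046e-04]), 'force': array([-0.05567315, -0.67393518, -0.49662213]), 'wrist_torque': array([ 0.01341801,  0.00450768, -0.01772361]), 'grasp_force': 0.0, 'opening': 1.0010129872568108}
scene {'camera_matrix': array([[396.48372972,   0.        , 319.80534496],
       [  0.        , 396.48372972, 199.01105043],
       [  0.        ,   0.        ,   1.        ]]), 'origin': array([ 555.47322551, -499.78818054, 1127.34481044]), 'attitude': array([-2.65232329, -0.09809728,  0.00741659])}
side {'camera_matrix': array([[497.88068524,   0.        , 318.43072904],
       [  0.        , 497.88068524, 203.33757426],
       [  0.        ,   0.        ,   1.        ]]), 'origin': array([ 223.26645995, 1112.83641972, 1358.61934287]), 'attitude': array([-0.43520297,  2.78090928, -1.14074941])}invalid input: not JSON, or not a number
```

View pics/scene0.png

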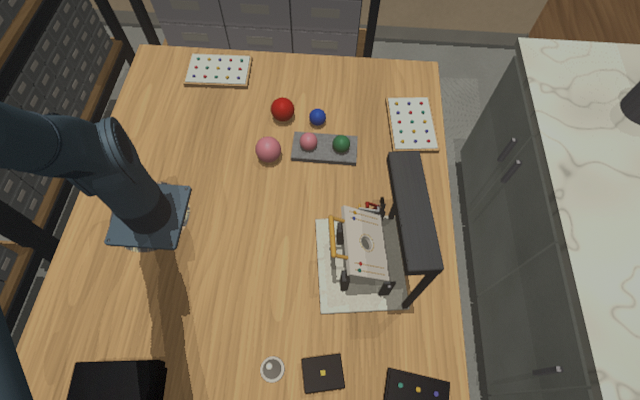

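View pics/side0.png

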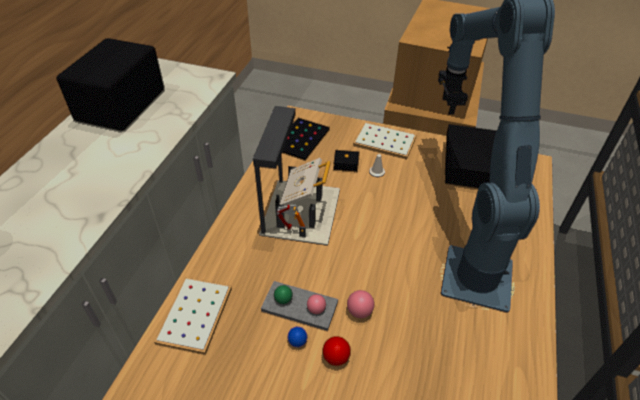

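The scene view shows the stand at about (365,250) with the brass handle at (337,240) and the hood at (413,210). The small pink ball is on the pad at (308,141), with the large pink look-alike at (268,149).

```bash
python3 - <<'E'
from h import *
for n in("scene","side"):
    z=np.load(n+"0.npz");im,P=z["im"],z["P"];hsv=cv2.cvtColor(im,cv2.COLOR_BGR2HSV)
    g=lambda u,v:P[v,u].round(0)
    print(n)
    # balls: sphere fit from depth
    for nm,lo,hi in(("pink",(165,60,120),(179,160,255)),("green",(60,80,20),(90,255,200))):
        m=cv2.inRange(hsv,lo,hi);k,l,st,ce=cv2.connectedComponentsWithStats(m)
        for i in range(1,k):
            if st[i,4]>60:
                Q=P[l==i];Q=Q[np.isfinite(Q).all(1)]
                A=np.c_[2*Q,np.ones(len(Q))];x=np.linalg.lstsq(A,(Q**2).sum(1),rcond=None)[0]
                print(nm,ce[i].round(),st[i,4],x[:3].round(1),"r",np.sqrt(x[3]+x[:3]@x[:3]).round(1))
    # brass
    m=cv2.inRange(hsv,(15,140,100),(28,255,255));k,l,st,ce=cv2.connectedComponentsWithStats(m)
    Q=P[(m>0)];
    for i in range(1,k):
        if st[i,4]>25:
            Q=P[l==i];print("brass",ce[i].round(),st[i,4],np.median(Q,0).round(),Q.min(0).round(),Q.max(0).round())
    # stand base top at z~12, low saturation bright; hood z 355-375
    m=((abs(P[...,2]-12)<7)&(hsv[...,1]<60)&(hsv[...,2]>110)).astype(np.uint8)
    k,l,st,ce=cv2.connectedComponentsWithStats(m)
    for i in range(1,k):
        if st[i,4]>400:
            Q=P[l==i];print("base",st[i],cv2.minAreaRect(Q[:,:2].astype(np.float32)),cv2.boxPoints(cv2.minAreaRect(Q[:,:2].astype(np.float32))).round())
    m=((abs(P[...,2]-365)<8)).astype(np.uint8);k,l,st,ce=cv2.connectedComponentsWithStats(m)
    for i in range(1,k):
        if st[i,4]>300:
            Q=P[l==i];print("hood",st[i],Q[:,2].mean(),cv2.minAreaRect(Q[:,:2].astype(np.float32)),cv2.boxPoints(cv2.minAreaRect(Q[:,:2].astype(np.float32))).round())
E
python3 - <<'E'
import cv2
a=cv2.imread("pics/scene0.png")[140:330,300:450];b=cv2.imread("pics/side0.png")[100:250,240:350]
a=cv2.resize(a,None,fx=3,fy=3,interpolation=2)[:570];b=cv2.resize(b,(330,450),interpolation=2)
import numpy as np
o=np.zeros((570,790,3),np.uint8);o[:570,:450]=a;o[:450,455:785]=b;cv2.imwrite("pics/crop1.png",o)
E
```

```text
scene
pink [308. 139.] 177 [572.1 107.  743.6] r 709.4
pink [267. 147.] 362 [430.   24.9 709.8] r 676.0
green [341. 141.] 154 [582.4 286.7  48.8] r 25.2
brass [334. 237.] 240 [ 572. -123.  221.] [ 557. -172.   12.] [610. -61. 226.]
base [ 315  219   89   95 3084] ((654.3760986328125, -107.68194580078125), (241.1548614501953, 290.1982727050781), 7.344876289367676) [[ 516.   21.]
 [ 553. -267.]
 [ 793. -236.]
 [ 755.   52.]]
hood [ 388  151   56  122 4205] 364.33137953472885 ((739.4442138671875, -96.69338989257812), (76.0286636352539, 291.3110656738281), 7.492525577545166) [[ 683.   43.]
 [ 721. -246.]
 [ 796. -236.]
 [ 758.   53.]]
side
pink [360. 302.] 459 [291.2 586.5 779.6] r 780.3
pink [316. 302.] 245 [476.  287.3  31.2] r 40.1
green [283. 294.] 264 [409.2 673.5 727.8] r 782.7
brass [43. 41.] 2396 [1795. -265.  387.] [ 223. -866.  315.] [1809. 1113. 1359.]
brass [100.  68.] 4982 [1795. -658.  151.] [  223. -1973.  -132.] [1816. 1113. 1359.]
brass [237.  16.] 275 [ 1796. -2021.  -248.] [  223. -2173.  -324.] [1815. 1113. 1359.]
brass [434.  24.] 2173 [  376. -1272.   247.] [  144. 
[... 1276 characters left out ...]
3085938), 35.109745025634766) [[674. 470.]
 [814. 271.]
 [925. 349.]
 [785. 547.]]
hood [  0   0 119  84 552] 365.0327810921209 ((1791.602783203125, -423.71038818359375), (745.2168579101562, 27.403526306152344), 89.90104675292969) [[1777. -796.]
 [1805. -796.]
 [1806.  -51.]
 [1779.  -51.]]
hood [ 253  106   42   58 1291] 363.7127785045372 ((739.61669921875, -92.14350891113281), (76.60047912597656, 298.6252746582031), 7.534396171569824) [[ 682.   51.]
 [ 721. -245.]
 [ 797. -235.]
 [ 758.   61.]]
hood [479 186  60  36 330] 365.20504347420353 ((14.761917114257812, 44.5218505859375), (94.53021240234375, 179.0689239501953), 69.65789794921875) [[-86.  31.]
 [ 82. -31.]
 [115.  58.]
 [-53. 120.]]
```

View pics/crop1.png

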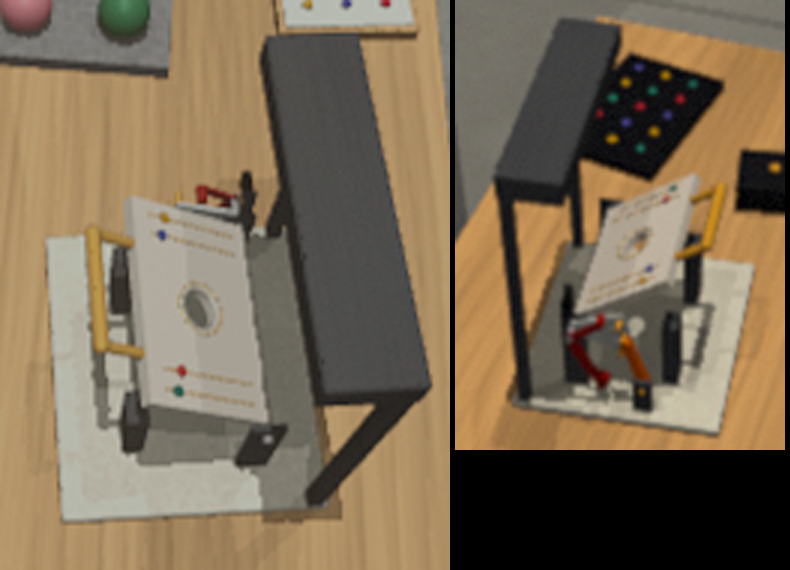

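The crop shows the board at the middle notch (about 0.61). The handle bar is carried by end brackets at crop (95,230) and (100,350), and the orange pawl and red cam are on the +y side. Stand pose: origin about (643,-107.5), yaw 7.4°.

The moves allow no tilt. I'll go to the front of the handle with the hand's narrow side towards the hood.

```bash
python3 -m jog '[[[16,32,0],-2.5],[[16,32,0],-2.5],[[16,32,0],-2.5],[[16,32,0],-2.5],[[16,32,0],-2.7]]' 0 10
python3 -m jog '[[[16,32,0],0],[[16,32,0],0],[[16,32,0],0],[[16,32,0],0],[[16,32,0],0]]'
python3 -m jog '[[[16,32,0],0],[[16,32,0],0],[[16,32,0],0],[[16,32,0],0],[[0,0,0],0]]'
python3 - <<'E'
from h import *
im,d,c=snap("side");cv2.imwrite("pics/s1.png",cv2.resize(im[60:260,220:500],None,fx=2.5,fy=2.5))
P=pts(d,c);np.savez("s1.npz",P=P,im=im)
print(sensors.state()["joints"].round(2), imaging.calibration("wrist")["origin"])
E
```

```text
t: 0.6
eef_pos: [301.9, -449.5, 238.4]
tcp_rot: [-3.135, -0.195, 0.001]
force: [2.0, 0.2, 0.4]
opening: 0.574
grasp_force: 0.0
t: 1.1
eef_pos: [381.8, -289.6, 238.5]
tcp_rot: [-3.135, -0.198, 0.001]
force: [1.3, 0.5, -0.4]
opening: 0.115
grasp_force: 0.0
t: 1.6
eef_pos: [447.5, -158.2, 238.7]
tcp_rot: [-3.133, -0.21, -0.002]
force: [-0.6, -0.8, -1.1]
opening: 0.006
grasp_force: 0.0
[ 0.42  0.25 -0.19  1.98  0.06  0.92 -1.24] [ 528.47280761 -149.84317354  384.39611134]
```

View pics/s1.png

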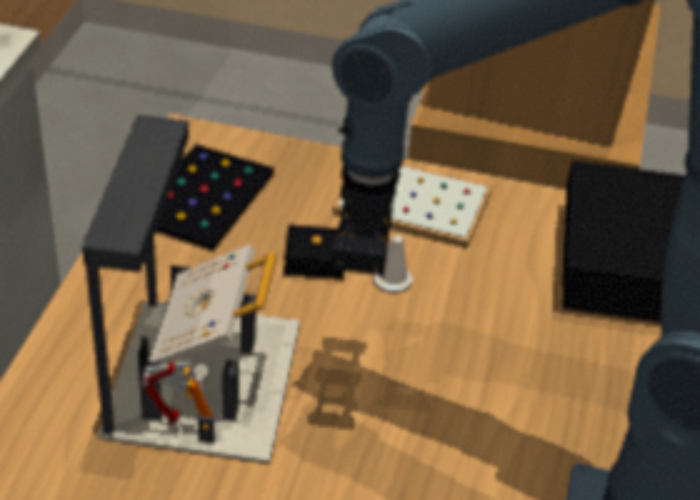

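The hand is in front of the stand, but the wrist camera sits about 80 mm to its +x side, at hood height. I'll turn the hand half round so the camera faces away from the hood.

```bash
for i in 1; do python3 -m jog '[[[2,6,0],8.5],[[2,6,0],8.5],[[2,6,0],8.5],[[2,6,0],8.5],[[2,6,0],8.5]]'
python3 -m jog '[[[0,0,0],8.5],[[0,0,0],8.5],[[0,0,0],8.5],[[0,0,0],8.5],[[0,0,0],8.5]]'
python3 -m jog '[[[0,0,0],8.5],[[0,0,0],8.5],[[0,0,0],8.5],[[0,0,0],8.5],[[0,0,0],8.5]]'
python3 -m jog '[[[0,0,-20],8.5],[[0,0,-20],8.5],[[0,0,-20],8.5],[[0,0,-20],8.5],[[0,0,-20],8.5]]'
python3 -m jog '[[[0,0,-12],8.5],[[0,0,0],1.5],[[0,0,0],0],[[0,0,0],0],[[0,0,0],0]]'; done | grep -v grasp
cat >> h.py <<'E'
O=np.array([643.,-107.5]);a=np.radians(7.4);EX=np.array([np.cos(a),np.sin(a)]);EY=np.array([-EX[1],EX[0]])
def st(p): p=np.asarray(p,float); q=p[...,:2]-O; return np.stack([q@EX,q@EY,p[...,2]],-1)
def stat():
    s=sensors.state();f=s["force"];print("t%.1f"%s["t"],"tcp st",st(s["eef_pos"]).round(1),"f st",(f[:2]@EX).round(1),(f[:2]@EY).round(1),f[2].round(1))
    return s
def theta():
    "board angle from brass bar in scene/side views"
    for n in("scene","side"):
        im,d,c=snap(n);P=st(pts(d,c));hsv=cv2.cvtColor(im,cv2.COLOR_BGR2HSV)
        R=np.hypot(P[...,0]-70,P[...,2]-115)
        m=(cv2.inRange(hsv,(12,110,60),(30,255,255))>0)&(R>155)&(R<200)&(abs(P[...,1])<60)&(P[...,2]>90)
        Q=P[m]
        if len(Q)>8: print(n,len(Q),"theta",np.round(np.median(np.arctan2(Q[:,2]-115,70-Q[:,0])),3),"bar",np.median(Q,0).round(1))
E
python3 - <<'E'
from h import *
stat();theta();s=sensors.state();print(cv2.Rodrigues(s["tcp_rot"])[0].round(3), imaging.calibration("wrist")["origin"],s["joints"].round(2))
im,d,c=snap("side");P=st(pts(d,c));t=st(s["eef_pos"]);cv2.imwrite("pics/s2.png",cv2.resize(im[60:260,220:500],None,fx=2.5,fy=2.5))
Q=(P-t).reshape(-1,3)
for z in range(-5,300,12):
    k=Q[(abs(Q[:,2]-z)<6)&(abs(Q[:,0])<110)&(abs(Q[:,1])<115)&(Q[:,2]+t[2]>25)]
    if len(k)>4: print(z,len(k),k[:,:2].min(0).round(),k[:,:2].max(0).round())
E
```

```text
t: 2.15
eef_pos: [454.8, -134.4, 238.5]
tcp_rot: [2.848, 1.327, -0.002]
force: [0.4, 0.5, -0.5]
opening: 0.003
t: 2.65
eef_pos: [454.7, -134.6, 238.4]
tcp_rot: [-2.173, -2.268, 0.002]
force: [0.6, 0.4, 0.6]
opening: 0.005
t: 3.15
eef_pos: [454.7, -134.6, 238.4]
tcp_rot: [-1.203, -2.901, 0.001]
force: [0.8, -0.1, -0.4]
opening: 0.007
t: 3.65
eef_pos: [454.8, -134.7, 137.7]
tcp_rot: [-0.07, -3.14, 0.001]
force: [1.0, -0.4, 0.1]
opening: 0.008
t: 4.15
eef_pos: [455.9, -133.5, 127.4]
tcp_rot: [-0.195, 3.134, -0.001]
force: [-0.1, -0.7, 0.4]
opening: 0.006
t4.2 tcp st [-188.8   -1.7  127.4] f st -0.2 -0.7 0.4
scene 230 theta 0.636 bar [-74.1  -6.5 221.1]
side 112 theta 0.63 bar [-73.    9.7 219.3]
[[-0.992 -0.125  0.001]
 [-0.125  0.992 -0.001]
 [-0.001 -0.001 -1.   ]] [ 372.06650938 -143.42582742  273.0496939 ] [ 0.74  0.5  -0.68  2.05  0.47  0.74  1.47]
67 49 [-34. -80.] [34. 92.]
79 97 [-34. -76.] [33. 92.]
91 136 [-34. -47.] [110.  99.]
103 248 [-34. -10.] [108. 101.]
115 59 [-33.   7.] [32. 94.]
127 34 [-24.   6.] [19. 22.]
139 8 [-33.   9.] [34. 22.]
151 27 [-34.  -2.] [35. 40.]
163 90 [-38.  -4.] [36. 45.]
175 27 [-37.  14.] [35. 39.]
187 61 [-39.   7.] [36. 46.]
199 78 [-38.   2.] [38. 46.]
211 71 [-37.   9.] [34. 42.]
223 58 [-38.   1.] [35. 44.]
235 65 [-37.   7.] [36. 48.]
247 82 [-37.   6.] [37. 50.]
259 73 [-38.   3.] [33. 44.]
271 53 [-35.  14.] [34. 45.]
283 34 [-32.  15.] [38. 50.]
295 59 [-38.  41.] [32. 54.]
```

View pics/s2.png

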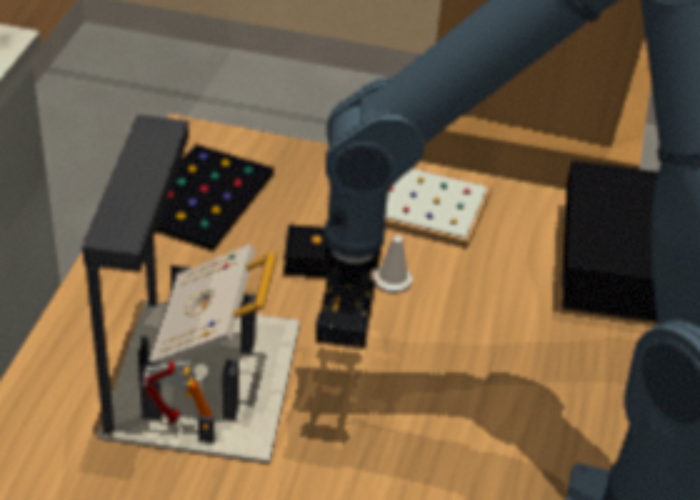

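Depth shows the hand's body spans ±36 mm towards the hood, from TCP+64 up, and the wrist above is no wider. So I'll push the bar with the hand's flat front face, which then always stays clear of the hood.

```bash
python3 -m jog '[[[12,1.6,0],0],[[12,1.6,0],0],[[12,1.6,0],0],[[12,1.6,0],0],[[12,1.6,0],0]]' | egrep "pos|force"
python3 -m jog '[[[3,0.4,0],0],[[3,0.4,0],0],[[3,0.4,0],0],[[2,0.3,0],0],[[0,0,0],0]]'| egrep "pos|force"
python3 - <<'E'
from h import *
stat()
E
```

```text
eef_pos: [516.9, -124.7, 126.6]
force: [-0.3, 0.1, -0.6]
grasp_force: 0.0
eef_pos: [526.6, -123.6, 126.8]
force: [-0.1, -0.6, -0.9]
grasp_force: 0.0
t5.3 tcp st [-117.5   -1.   126.8] f st -0.1 -0.6 -0.9
```

```bash
python3 -m jog '[[[2.5,0.3,2.8],0],[[2.5,0.3,2.8],0],[[2.5,0.3,2.8],0],[[2.5,0.3,2.8],0],[[2.5,0.3,2.8],0]]' | egrep "pos|^force"
python3 -m jog '[[[2.5,0.3,2.5],0],[[2.5,0.3,2.5],0],[[2.5,0.3,2.5],0],[[2.5,0.3,2.5],0],[[2.5,0.3,2.5],0]]'| egrep "pos|^force"
python3 - <<'E'
from h import *
stat();theta()
E
```

```text
eef_pos: [535.9, -122.5, 140.2]
force: [-13.0, -0.3, 6.0]
eef_pos: [546.4, -121.2, 153.1]
force: [-24.2, -0.4, 18.0]
t6.3 tcp st [-97.6  -1.2 153.1] f st -24.0 2.8 18.0
scene 144 theta 0.792 bar [-55.4 -32.  242.1]
side 100 theta 0.791 bar [-55.3  10.4 241.9]
```

```bash
python3 -m jog '[[[1,0.1,2.6],0],[[1,0.1,2.6],0],[[1.5,0.2,2.6],0],[[2,0.3,2.4],0],[[2,0.3,2.4],0]]' | egrep "pos|^force"
python3 -m jog '[[[2.6,0.3,2.2],0],[[2.6,0.3,2.2],0],[[2.6,0.3,2.1],0],[[2.6,0.3,2.1],0],[[2.6,0.3,2],0]]'| egrep "pos|^force"
python3 - <<'E'
from h import *
stat();theta()
E
```

```text
eef_pos: [559.1, -119.6, 165.9]
force: [-2.3, -0.3, -1.5]
eef_pos: [572.3, -118.0, 176.8]
force: [-4.8, -0.4, 2.2]
t7.4 tcp st [-71.5  -1.3 176.8] f st -4.8 0.2 2.2
scene 125 theta 0.977 bar [-30.2 -34.1 264.1]
side 105 theta 0.977 bar [-29.8  11.3 263.2]
```

```bash
python3 -m jog '[[[2.8,0.4,1.9],0],[[2.8,0.4,1.9],0],[[2.8,0.4,1.9],0],[[2.8,0.4,1.8],0],[[2.8,0.4,1.8],0]]' | egrep "pos|^force"
python3 -m jog '[[[2.8,0.4,1.6],0],[[2.8,0.4,1.6],0],[[2.8,0.4,1.5],0],[[2.8,0.4,1.5],0],[[2.8,0.4,1.4],0]]'| egrep "pos|^force"
python3 -m jog '[[[2.6,0.3,1.1],0],[[2.6,0.3,1.1],0],[[2.6,0.3,1],0],[[2.6,0.3,1],0],[[2.6,0.3,1],0]]'| egrep "pos|^force"
python3 - <<'E'
from h import *
stat();theta()
im,d,c=snap("side");cv2.imwrite("pics/s3.png",cv2.resize(im[90:250,230:390],None,fx=3.5,fy=3.5))
E
```

```text
eef_pos: [586.2, -116.2, 186.3]
force: [-5.1, -1.2, 4.4]
eef_pos: [600.5, -114.3, 193.7]
force: [-4.1, -1.1, 3.3]
eef_pos: [613.3, -112.5, 198.5]
force: [-1.7, -0.7, 2.7]
t9.0 tcp st [-30.1  -1.1 198.5] f st -1.8 -0.4 2.7
scene 107 theta 1.23 bar [  9.6 -39.3 286.1]
side 93 theta 1.231 bar [ 10.   15.2 285.7]
```

View pics/s3.png

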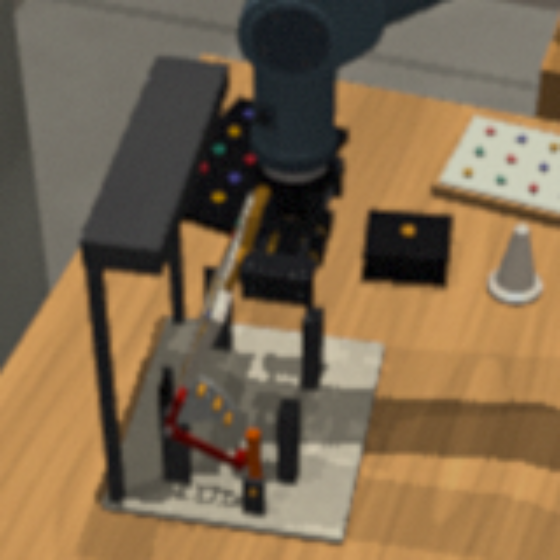

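The side view shows the board near 1.22, with the red cam pushing the orange pawl at (255,455) to about upright. The hand is clear of the hood. I'll continue slowly and watch the force.

```bash
python3 -m jog '[[[2,0.3,0.7],0],[[2,0.3,0.7],0],[[2,0.3,0.6],0],[[2,0.3,0.6],0],[[2,0.3,0.6],0]]' | egrep "pos|^force"
python3 -m jog '[[[2,0.3,0.5],0],[[2,0.3,0.5],0],[[2,0.3,0.5],0],[[2,0.3,0.5],0],[[2,0.3,0.4],0]]'| egrep "pos|^force"
python3 -m jog '[[[1,0.1,0.2],0],[[1,0.1,0.2],0],[[1,0.1,0.2],0],[[1,0.1,0.2],0],[[1,0.1,0.2],0]]'| egrep "pos|^force"
```

```text
eef_pos: [623.3, -111.1, 201.8]
force: [-2.5, -0.1, 1.7]
eef_pos: [633.2, -109.6, 204.1]
force: [-1.9, -1.8, 1.9]
eef_pos: [638.1, -108.9, 205.1]
force: [-2.2, -0.6, 1.9]
```

Run:
```python
from h import *
stat();theta()
im,d,c=snap("side");cv2.imwrite("pics/s4.png",cv2.resize(im[90:250,230:390],None,fx=3,fy=3))
```

```text
t10.7 tcp st [ -5.1  -0.8 205.1] f st -2.2 -0.3 1.9
scene 105 theta 1.37 bar [ 33.9 -39.  293.5]
side 108 theta 1.374 bar [ 34.2  13.8 292.6]
```

View pics/s4.png

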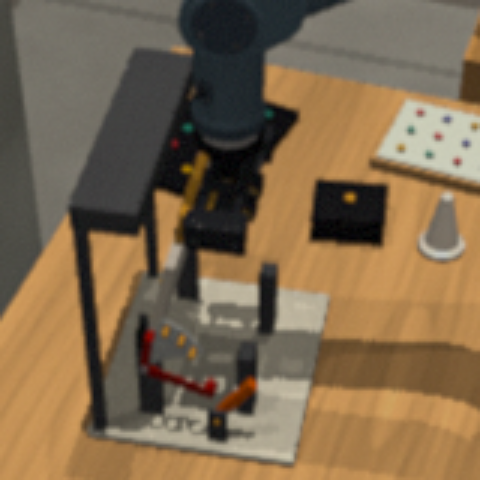

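The pawl has fallen to the front at (235,395). Now I'll feel for the end stop in fine steps.

```bash
for k in 1; do python3 -m jog '[[[0.8,0.1,0.1],0],[[0.8,0.1,0.1],0],[[0.8,0.1,0.1],0],[[0.8,0.1,0.1],0],[[0.8,0.1,0.1],0]]'
python3 -m jog '[[[0.5,0.1,0.1],0],[[0.5,0.1,0],0],[[0.5,0,0.1],0],[[0.5,0.1,0],0],[[0.5,0,0.1],0]]'; done | egrep "pos|^force"
```

```text
eef_pos: [642.1, -108.6, 205.6]
force: [-1.2, 0.8, 1.5]
eef_pos: [644.6, -108.3, 205.9]
force: [-1.6, 0.2, 1.1]
```

```bash
for k in 1; do python3 -m jog '[[[0.5,0.1,0.1],0],[[0.5,0.1,0],0],[[0.5,0,0.1],0],[[0.5,0.1,0],0],[[0.5,0,0.1],0]]'
python3 -m jog '[[[0.5,0.1,0.1],0],[[0.5,0.1,0],0],[[0.5,0,0.1],0],[[0.5,0.1,0],0],[[0.5,0,0.1],0]]'; done | egrep "pos|^force"
```

```text
eef_pos: [646.8, -108.0, 206.3]
force: [-5.0, -0.6, 3.1]
eef_pos: [648.9, -107.7, 206.6]
force: [-8.4, -0.1, 5.5]
```

```bash
python3 -m jog '[[[0.5,0.1,0],0],[[0.5,0.1,0],0],[[0.5,0,0],0],[[0.5,0.1,0],0],[[0,0,0],0]]'| egrep "pos|^force"
python3 - <<'E'
from h import *
stat();theta()
im,d,c=snap("side");cv2.imwrite("pics/s5.png",cv2.resize(im[90:250,230:390],None,fx=3,fy=3))
E
```

```text
eef_pos: [650.5, -107.5, 207.0]
force: [-10.1, 0.1, 8.4]
t13.3 tcp st [  7.4  -1.  207. ] f st -10.0 1.4 8.4
scene 100 theta 1.438 bar [ 45.9 -38.5 295.5]
side 108 theta 1.435 bar [ 45.3  10.5 294.9]
```

```bash
python3 -m jog '[[[0.6,0.1,0.1],0],[[0.6,0,0.1],0],[[0.6,0.1,0.1],0],[[0,0,0],0],[[0,0,0],0]]'| egrep "pos|^force"
python3 - <<'E'
from h import *
stat();theta()
E
```

```text
eef_pos: [651.8, -107.4, 207.2]
force: [-12.4, -0.8, 8.5]
t13.9 tcp st [  8.7  -1.  207.2] f st -12.4 0.8 8.5
scene 106 theta 1.446 bar [ 47.  -38.2 295.4]
side 106 theta 1.444 bar [ 47.2  13.4 295.2]
```

View pics/s5.png

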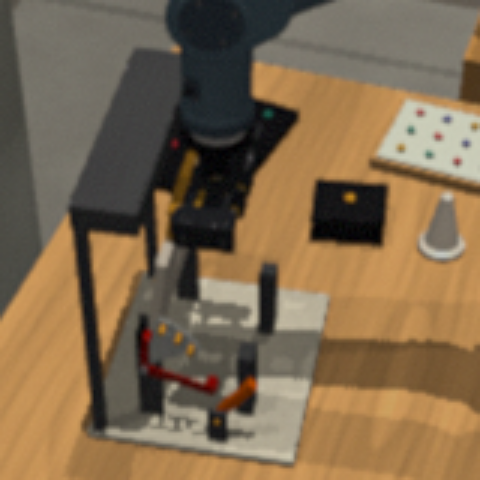

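End stop felt: the force rises steadily to 12 N at about 1.44, with the pawl lying clear in front. Now I'll lower the board along the arc, keeping the bar resting on the hand.

```bash
python3 -m jog '[[[-3.4,-0.4,-0.6],0],[[-3.4,-0.5,-0.6],0],[[-3.4,-0.4,-0.7],0],[[-3.4,-0.5,-0.7],0],[[-3.4,-0.4,-0.7],0]]'| egrep "pos|^force"
python3 -m jog '[[[-3.4,-0.4,-0.9],0],[[-3.4,-0.5,-1],0],[[-3.4,-0.4,-1],0],[[-3.3,-0.5,-1],0],[[-3.3,-0.4,-1],0]]'| egrep "pos|^force"
python3 - <<'E'
from h import *
stat();theta()
E
```

```text
eef_pos: [636.4, -109.4, 203.3]
force: [0.0, 0.3, 0.4]
eef_pos: [619.2, -111.7, 198.5]
force: [0.3, -0.0, -0.2]
t15.1 tcp st [-24.2  -1.1 198.5] f st 0.3 -0.1 -0.2
scene 104 theta 1.267 bar [ 15.9 -38.4 288.3]
side 101 theta 1.259 bar [ 14.4  13.7 287.6]
```

```bash
python3 -m jog '[[[-2.5,-0.3,-1],0],[[-3,-0.4,-1.2],0],[[-3,-0.4,-1.3],0],[[-3,-0.4,-1.3],0],[[-3,-0.4,-1.4],0]]'| egrep "pos|^force"
python3 -m jog '[[[-3,-0.4,-1.5],0],[[-3,-0.4,-1.5],0],[[-3,-0.4,-1.6],0],[[-3,-0.4,-1.6],0],[[-3,-0.4,-1.7],0]]'| egrep "pos|^force"
python3 - <<'E'
from h import *
stat();theta()
E
```

```text
eef_pos: [604.8, -113.5, 192.4]
force: [-0.8, -0.6, 0.5]
eef_pos: [589.7, -115.4, 184.3]
force: [-1.5, 0.1, 1.0]
t16.1 tcp st [-53.9  -1.  184.3] f st -1.4 0.3 1.0
scene 121 theta 1.093 bar [-12.8 -34.7 274.9]
side 97 theta 1.08 bar [-15.   13.6 274.3]
```

```bash
python3 -m jog '[[[-3,-0.4,-1.6],0],[[-3,-0.4,-1.7],0],[[-3,-0.4,-1.8],0],[[-2.9,-0.4,-1.9],0],[[-2.9,-0.4,-1.9],0]]'| egrep "pos|^force"
python3 -m jog '[[[-2.8,-0.4,-2],0],[[-2.8,-0.3,-2.1],0],[[-2.8,-0.4,-2.1],0],[[-2.7,-0.4,-2.2],0],[[-2.7,-0.3,-2.2],0]]'| egrep "pos|^force"
python3 -m jog '[[[-2.6,-0.3,-2.3],0],[[-2.6,-0.3,-2.4],0],[[-2.6,-0.4,-2.4],0],[[-2.5,-0.3,-2.5],0],[[-2.5,-0.3,-2.5],0]]'| egrep "pos|^force"
python3 - <<'E'
from h import *
stat();theta()
E
```

```text
eef_pos: [574.9, -117.6, 175.4]
force: [-1.1, -0.4, -0.8]
eef_pos: [561.2, -119.4, 164.8]
force: [-1.2, -0.3, -1.1]
eef_pos: [548.4, -120.9, 152.7]
force: [-1.4, -1.2, -1.1]
t17.8 tcp st [-95.6  -1.1 152.7] f st -1.6 -1.0 -1.1
scene 156 theta 0.802 bar [-54.5 -29.  243.8]
side 105 theta 0.792 bar [-54.8  11.2 241.3]
```

```bash
python3 -m jog '[[[-2.4,-0.3,-2.6],0],[[-2.3,-0.3,-2.6],0],[[-2.3,-0.3,-2.7],0],[[-2.2,-0.3,-2.7],0],[[-2.2,-0.3,-2.7],0]]'| egrep "pos|^force"
python3 -m jog '[[[-2.1,-0.3,-2.8],0],[[-2,-0.3,-2.8],0],[[-2,-0.3,-2.9],0],[[-2,-0.2,-2.9],0],[[-1.9,-0.2,-3],0]]'| egrep "pos|^force"
python3 - <<'E'
from h import *
stat();theta()
E
```

```text
eef_pos: [537.1, -122.3, 139.3]
force: [-0.7, 0.6, -0.7]
eef_pos: [527.1, -123.7, 125.0]
force: [-0.9, 0.1, -1.1]
t18.9 tcp st [-117.    -1.1  125. ] f st -0.9 0.2 -1.1
scene 171 theta 0.609 bar [-75.6 -26.7 216.8]
side 110 theta 0.597 bar [-76.2   9.7 214.3]
```

```bash
python3 -m jog '[[[-1.8,-0.2,-3],0],[[-1.8,-0.2,-3],0],[[-1.7,-0.2,-3],0],[[-1.7,-0.2,-3.1],0],[[-1.7,-0.2,-3.1],0]]'| egrep "pos|^force"
python3 -m jog '[[[-1.5,-0.2,-3.1],0],[[-1.4,-0.2,-3.2],0],[[-1.4,-0.2,-3.2],0],[[-1.4,-0.2,-3.2],0],[[-1.3,-0.2,-3.2],0]]'| egrep "pos|^force"
python3 - <<'E'
from h import *
stat();theta()
E
```

```text
eef_pos: [518.4, -124.8, 109.7]
force: [-2.6, -1.2, -1.5]
eef_pos: [511.5, -125.7, 93.9]
force: [-2.7, -1.5, -1.4]
t19.9 tcp st [-132.7   -1.1   93.9] f st -2.8 -1.1 -1.4
scene 179 theta 0.418 bar [-91.5 -23.6 186.5]
side 102 theta 0.404 bar [-91.5   8.6 184.5]
```

```bash
python3 -m jog '[[[-1.2,-0.2,-3.3],0],[[-1.2,-0.1,-3.3],0],[[-1.1,-0.2,-3.3],0],[[-1,-0.1,-3.4],0],[[-1,-0.1,-3.4],0]]'| egrep "pos|^force"
python3 -m jog '[[[-0.8,-0.1,-2.6],0],[[-0.7,-0.1,-2.6],0],[[-0.7,-0.1,-2.6],0],[[-0.6,-0.1,-2.6],0],[[-0.6,-0.1,-2.6],0]]'| egrep "pos|^force"
python3 - <<'E'
from h import *
stat();theta()
E
```

```text
eef_pos: [505.9, -126.3, 77.1]
force: [-3.2, -0.1, -1.3]
eef_pos: [502.9, -126.8, 64.3]
force: [-1.7, 0.4, -2.2]
t21.1 tcp st [-141.4   -1.1   64.3] f st -1.6 0.6 -2.2
scene 172 theta 0.248 bar [-100.1  -20.5  158.2]
side 99 theta 0.239 bar [-100.7    2.1  155.9]
```

```bash
python3 -m jog '[[[-0.2,0,-2.2],0],[[-0.3,0,-2.2],0],[[-0.4,-0.1,-2.2],0],[[-0.4,0,-2.2],0],[[-0.4,-0.1,-2.2],0]]'| egrep "pos|^force"
python3 -m jog '[[[-0.3,0,-2],0],[[-0.3,-0.1,-2],0],[[-0.3,0,-2],0],[[-0.2,0,-2],0],[[-0.2,-0.1,-2],0]]'| egrep "pos|^force"
python3 - <<'E'
from h import *
stat();theta()
E
```

```text
eef_pos: [500.8, -127.1, 53.2]
force: [-3.4, 0.9, -1.5]
eef_pos: [499.7, -127.3, 43.2]
force: [-3.1, 0.3, -2.8]
t22.1 tcp st [-144.7   -1.1   43.2] f st -3.0 0.7 -2.8
scene 174 theta 0.129 bar [-103.5  -23.2  137.1]
side 101 theta 0.115 bar [-104.1   11.8  135.2]
```

```bash
python3 -m jog '[[[-0.1,0,-1.6],0],[[-0.1,0,-1.6],0],[[-0.1,0,-1.6],0],[[-0.1,0,-1.6],0],[[-0.1,0,-1.6],0]]'| egrep "pos|^force"
python3 -m jog '[[[-0.1,0,-1.4],0],[[0,0,-1.4],0],[[0,0,-1.4],0],[[0,0,-1.4],0],[[0,0,-1.4],0]]'| egrep "pos|^force"
python3 - <<'E'
from h import *
stat();theta()
E
```

```text
eef_pos: [499.1, -127.4, 35.3]
force: [-2.7, -0.7, -1.7]
eef_pos: [499.0, -127.3, 28.3]
force: [-3.1, -0.8, -2.6]
t23.2 tcp st [-145.3   -1.1   28.3] f st -3.2 -0.4 -2.6
scene 163 theta 0.044 bar [-104.4  -23.9  122.6]
side 104 theta 0.04 bar [-105.9   12.7  121.9]
```

```bash
python3 -m jog '[[[0,0,-0.8],0],[[0,0,-0.8],0],[[0,0,-0.8],0],[[0,0,-0.8],0],[[0,0,0],0]]'| egrep "pos|^force"
python3 - <<'E'
from h import *
stat();theta()
E
```

```text
eef_pos: [499.0, -127.3, 25.2]
force: [-3.1, -1.3, -2.7]
t23.9 tcp st [-145.3   -1.1   25.2] f st -3.3 -0.8 -2.7
scene 161 theta 0.028 bar [-104.3  -24.1  119.7]
side 104 theta 0.022 bar [-105.2   13.   118.9]
```

```bash
python3 -m jog '[[[0,0,-0.7],0],[[0,0,-0.7],0],[[0,0,-0.7],0],[[0,0,-0.7],0],[[0,0,-0.7],0]]'| egrep "pos|^force"
python3 -m jog '[[[0,0,-0.6],0],[[0,0,-0.6],0],[[0,0,-0.6],0],[[0,0,0],0],[[0,0,0],0]]'| egrep "pos|^force"
python3 - <<'E'
from h import *
stat();theta()
E
```

```text
eef_pos: [499.9, -127.1, 22.0]
force: [-0.3, -0.1, 0.1]
eef_pos: [499.1, -127.3, 19.9]
force: [0.1, -0.6, -0.4]
t24.9 tcp st [-145.3   -1.1   19.9] f st 0.1 -0.6 -0.4
scene 157 theta 0.029 bar [-104.3  -25.5  120. ]
side 95 theta 0.026 bar [-104.7   15.5  119.3]
```

The force went to zero and the angle stopped changing, so the board is down flat. I'll back off and locate the ball.

```bash
python3 -m jog '[[[-12,-1.6,0],0],[[-12,-1.6,0],0],[[-12,-1.6,5],0],[[0,0,40],0],[[0,0,45],0]]' 88 20| egrep "pos|^force"
python3 - <<'E'
from h import *
stat();theta()
for n in("scene","side"):
    im,d,c=snap(n);P=pts(d,c);S=st(P)
    K=c["camera_matrix"];R=cv2.Rodrigues(np.array(c["attitude"]))[0];o=np.array(c["origin"])
    def ray(u,v,z):
        r=R@np.array([(u-K[0,2])/K[0,0],(v-K[1,2])/K[1,1],1]);return (o+r*(z-o[2])/r[2])
    hsv=cv2.cvtColor(im,cv2.COLOR_BGR2HSV)
    for nm,lo,hi in(("pink",(160,40,60),(179,170,255)),("green",(55,60,20),(95,255,200)),("blue",(110,120,50),(130,255,255)),("red",(0,180,80),(5,255,255))):
        m=cv2.inRange(hsv,lo,hi);k,l,s_,ce=cv2.connectedComponentsWithStats(m)
        for i in range(1,k):
            if s_[i,4]>80:
                cs=cv2.findContours((l==i).astype(np.uint8),0,2)[0][0];(u,v),r=cv2.minEnclosingCircle(cs)
                print(n,nm,(round(u),round(v)),round(r,1),ray(u,v,44).round(1))
    w=(S[...,0]>-60)&(S[...,0]<60)&(abs(S[...,1])<90)&(S[...,2]>100)&(S[...,2]<150)
    Q=S[w];A=np.c_[Q[:,0],Q[:,1],np.ones(len(Q))];print("board plane",len(Q),np.linalg.lstsq(A,Q[:,2],rcond=None)[0].round(4))
    # dimple: darker ring / depth below plane
    hole=w&(S[...,2]<116)
    print("dimple depth px",hole.sum(),S[hole].mean(0).round(1) if hole.any() else "")
    cv2.imwrite(f"pics/{n}6.png",im)
im=cv2.imread("pics/scene6.png");cv2.imwrite("pics/c6.png",cv2.resize(im[90:320,240:450],None,fx=2.6,fy=2.6))
E
```

```text
eef_pos: [460.1, -132.1, 110.0]
force: [0.7, -0.0, 0.6]
t25.6 tcp st [-184.5   -0.8  110. ] f st 0.7 -0.1 0.6
scene 224 theta 0.027 bar [-106.3   -6.2  119.7]
side 102 theta 0.021 bar [-104.4    8.2  118.8]
scene pink (308, 140) 8.3 [473.2 294.1  44. ]
scene pink (268, 148) 12.2 [342.7 249.3  44. ]
scene green (341, 143) 8.2 [583.5 290.9  44. ]
scene blue (317, 116) 7.4 [495.4 398.5  44. ]
scene red (282, 108) 11.2 [371.3 425.   44. ]
board plane 2672 [-1.100000e-03 -9.000000e-04  1.203872e+02]
dimple depth px 35 [  6.3   2.4 114.3]
side pink (360, 304) 13.3 [343.4 251.5  44. ]
side pink (316, 304) 10.1 [473.7 294.   44. ]
side green (282, 294) 9.5 [584. 292.  44.]
side red (336, 351) 13.9 [370.8 425.   44. ]
board plane 1127 [ 6.000000e-04 -5.000000e-04  1.197796e+02]
dimple depth px 123 [ -0.9   2.3 114. ]
```

View pics/c6.png

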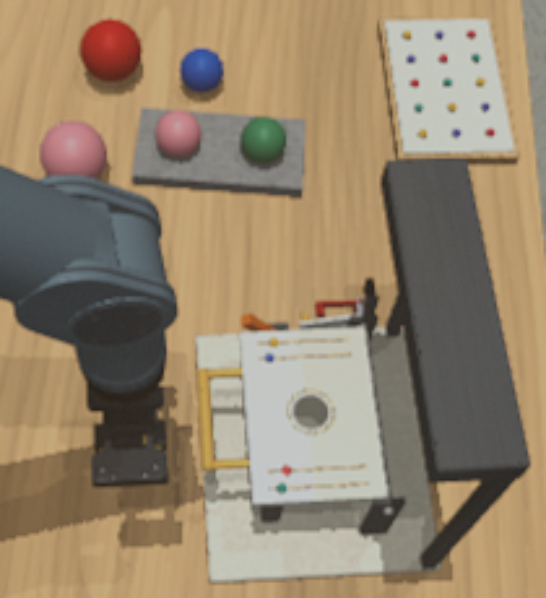

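The board is level at z 120 with the dimple at about stand (2.5, 1.5). The small pink ball is at (473.5, 294). I'll move above it and take one close look.

```bash
for k in 1; do python3 -m jog '[[[1,30,25],0],[[1,40,25],0],[[1,45,0],0],[[1,45,0],0],[[1,45,0],0]]'
python3 -m jog '[[[1,45,0],0],[[1,45,0],0],[[2,45,0],0],[[2,45,0],0],[[2,40,0],0]]'
python3 -m jog '[[[0,0,-20],0],[[0,0,-20],0],[[0,0,0],0],[[0,0,0],0],[[0,0,0],0]]'; done| egrep "pos|rot|open"
python3 - <<'E'
from h import *
s=sensors.state();R=cv2.Rodrigues(s["tcp_rot"])[0];print(s["eef_pos"].round(1),"closing dir deg",np.degrees(np.arctan2(R[1,1],R[0,1])).round(1))
im,d,c=snap("wrist");P=pts(d,c);hsv=cv2.cvtColor(im,cv2.COLOR_BGR2HSV);K=c["camera_matrix"];R=cv2.Rodrigues(np.array(c["attitude"]))[0];o=np.array(c["origin"])
m=cv2.inRange(hsv,(160,40,60),(179,170,255));k,l,s_,ce=cv2.connectedComponentsWithStats(m)
for i in range(1,k):
    if s_[i,4]>200:
        cs=cv2.findContours((l==i).astype(np.uint8),0,2)[0][0];(u,v),r=cv2.minEnclosingCircle(cs)
        ry=R@np.array([(u-K[0,2])/K[0,0],(v-K[1,2])/K[1,1],1]);print((u,v,r),(o+ry*(44-o[2])/ry[2]).round(1))
        Q=P[(l==i)&(d>0)];A=np.c_[2*Q,np.ones(len(Q))];x=np.linalg.lstsq(A,(Q**2).sum(1),rcond=None)[0];print("fit",x[:3].round(1),np.sqrt(x[3]+x[:3]@x[:3]).round(1))
E
```

```text
eef_pos: [466.6, 73.8, 158.8]
tcp_rot: [0.197, -3.133, 0.001]
opening: 0.999
eef_pos: [474.6, 294.2, 158.2]
tcp_rot: [0.2, -3.133, 0.002]
opening: 0.998
eef_pos: [476.2, 292.7, 120.4]
tcp_rot: [-0.197, 3.135, 0.0]
opening: 0.996
[476.2 292.7 120.4] closing dir deg 97.2
(267.0, 0.5, 74.00178527832031) [356.5 249.4  44. ]
fit [343.5 248.3  43.1] 42.1
(315.9125671386719, 207.712646484375, 46.003910064697266) [473.2 290.9  44. ]
fit [474.2 291.1  41.5] 31.2
```

```bash
for k in 1; do python3 -m jog '[[[-1.5,-0.5,-25],0],[[-1,0,-25],0],[[0,0,-20],0],[[0,0,-15],0],[[0,0,-10],0]]'
python3 -m jog '[[[0,0,0],0],[[0,0,0],0],[[0,0,0],0],[[0,0,0],0],[[0,0,0],0]]' 50 20
python3 -m jog '[[[0,0,0],0],[[0,0,0],0],[[0,0,0],0],[[0,0,0],0],[[0,0,0],0]]' 50 20; done| egrep -v "rot"
```

```text
t: 27.8
eef_pos: [473.7, 292.3, 24.4]
force: [0.7, -0.1, 0.5]
opening: 0.998
grasp_force: 0.0
t: 28.3
eef_pos: [474.3, 291.3, 25.6]
force: [0.1, -4.4, 6.9]
opening: 0.665
grasp_force: 19.9
t: 28.8
eef_pos: [474.3, 291.3, 25.6]
force: [-0.4, -4.8, 5.8]
opening: 0.667
grasp_force: 19.9
```

```bash
for k in 1; do python3 -m jog '[[[0,0,4],0],[[0,0,12],0],[[0,0,25],0],[[0,0,40],0],[[0,0,40],0]]'
python3 -m jog '[[[8,-20,30],0],[[15,-36,10],0],[[17,-40,0],0],[[17,-40,0],0],[[17,-40,0],0]]'
python3 -m jog '[[[17,-40,0],0],[[17,-40,0],0],[[17,-40,0],0],[[17,-40,0],0],[[17,-40,0],0]]'
python3 -m jog '[[[9,-17,0],0],[[3,-4,0],0],[[0,0,0],0],[[0,0,0],0],[[0,0,0],0]]'; done| egrep -v "rot"
python3 - <<'E'
from h import *
s=stat()
for n in("scene","side","wrist"):
    im,d,c=snap(n);P=pts(d,c);hsv=cv2.cvtColor(im,cv2.COLOR_BGR2HSV)
    m=(cv2.inRange(hsv,(160,40,60),(179,170,255))>0)&(np.linalg.norm(P-s["eef_pos"],axis=-1)<90)
    Q=P[m]
    if len(Q)>20:
        f=lambda c_: np.linalg.norm(Q-c_,axis=1)-30
        from scipy.optimize import least_squares
        r=least_squares(f,s["eef_pos"]+[0,0,15],loss="soft_l1");print(n,len(Q),"ball",r.x.round(1),"st",st(r.x).round(1),"rel",(r.x-s["eef_pos"]).round(1))
E
```

```text
t: 29.3
eef_pos: [472.6, 292.7, 147.5]
force: [1.1, -0.4, -2.6]
opening: 0.668
grasp_force: 20.0
t: 29.8
eef_pos: [547.8, 115.3, 186.9]
force: [1.6, 0.4, -3.5]
opening: 0.667
grasp_force: 20.0
t: 30.3
eef_pos: [632.9, -84.7, 186.7]
force: [0.5, 0.1, -2.9]
opening: 0.666
grasp_force: 20.0
t: 30.8
eef_pos: [644.2, -102.2, 186.2]
force: [-0.1, -0.3, -1.7]
opening: 0.668
grasp_force: 20.0
t30.8 tcp st [  1.8   5.1 186.2] f st -0.2 -0.3 -1.7
wrist 13862 ball [ 643.6 -102.9  203.3] st [  1.2   4.5 203.3] rel [-0.6 -0.7 17.1]
```

Run:
```python
from h import *
for n in("scene","side"):
    im=cv2.imread(f"pics/{n}6.png");c=imaging.calibration(n)
    K=c["camera_matrix"];R=cv2.Rodrigues(np.array(c["attitude"]))[0];o=np.array(c["origin"])
    v,u=np.mgrid[:400,:640];r=np.stack([(u-K[0,2])/K[0,0],(v-K[1,2])/K[1,1],np.ones(u.shape)],-1)@R.T
    X=st(o+r*((121-o[2])/r[...,2])[...,None]);g=cv2.cvtColor(im,cv2.COLOR_BGR2GRAY)
    rr=np.hypot(X[...,0]-2.5,X[...,1]-1)
    th=(np.median(g[rr<12])+np.median(g[(rr>32)&(rr<45)]))/2
    m=(rr<28)&(g<th);k,l,s_,ce=cv2.connectedComponentsWithStats(m.astype(np.uint8));i=1+s_[1:,4].argmax()
    Q=X[l==i];print(n,th,len(Q),"mean st",Q.mean(0).round(1),"mid",((Q.min(0)+Q.max(0))/2).round(1),(Q.max(0)-Q.min(0)).round(1))
    # board edges in stand y
    w=(abs(X[...,0]-2)<30)&(abs(X[...,1])<125)&(g>150);print("board y range",np.percentile(X[w][:,1],[1,99]).round(1))
```

```text
scene 148.5 130 mean st [  2.9  -0.5 121. ] mid [  3.   -0.7 121. ] [33.3 34.7  0. ]
board y range [-123.3  121.8]
side 184.75 114 mean st [  4.7   2.7 121. ] mid [  4.5   2.2 121. ] [51.4 52.8  0. ]
board y range [-96.2 113.1]
```

```bash
for k in 1; do python3 -m jog '[[[1.2,-2,-8],0],[[1.1,-1.7,-12],0],[[0,0,-14],0],[[0,0,-10],0],[[0,0,-6],0]]'
python3 -m jog '[[[0,0,-2],0],[[0,0,-1],0],[[0,0,-1],0],[[0,0,-1],0],[[0,0,0],0]]'; done| egrep "^t:|pos|force"
python3 - <<'E'
from h import *
s=stat();im,d,c=snap("wrist");P=pts(d,c);hsv=cv2.cvtColor(im,cv2.COLOR_BGR2HSV)
from scipy.optimize import least_squares
Q=P[(cv2.inRange(hsv,(160,40,60),(179,170,255))>0)&(np.linalg.norm(P-s["eef_pos"],axis=-1)<90)]
r=least_squares(lambda x:np.linalg.norm(Q-x,axis=1)-30,s["eef_pos"]+[0,0,15],loss="soft_l1");print(st(r.x).round(1))
cv2.imwrite("pics/w7.png",im)
E
```

```text
t: 31.45
eef_pos: [645.9, -108.2, 133.9]
force: [0.5, -0.8, -3.5]
grasp_force: 20.0
t: 31.95
eef_pos: [647.0, -108.3, 131.2]
force: [0.5, 0.2, -3.3]
grasp_force: 20.0
t31.9 tcp st [  3.9  -1.3 131.2] f st 0.5 0.1 -3.3
[  3.1  -1.  148.3]
```

View pics/w7.png

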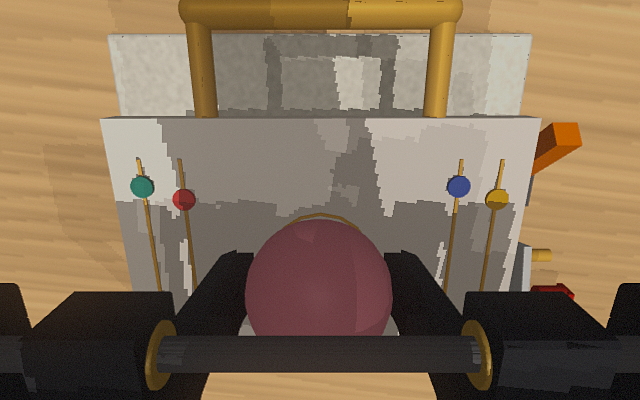

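The wrist view shows the ball (319,290) midway across the board (board midline about 321), just above the ringed dimple. Now the last few mm, feeling for contact.

```bash
for k in 1; do python3 -m jog '[[[0,0,-0.6],0],[[0,0,-0.6],0],[[0,0,-0.6],0],[[0,0,-0.6],0],[[0,0,0],0]]'
python3 -m jog '[[[0,0,-0.5],0],[[0,0,-0.5],0],[[0,0,-0.5],0],[[0,0,0],0],[[0,0,0],0]]'; done| egrep "^t:|pos|force"
```

```text
t: 32.5
eef_pos: [646.8, -108.3, 128.4]
force: [-0.6, 0.6, -2.9]
grasp_force: 20.0
t: 33.0
eef_pos: [647.1, -108.2, 127.3]
force: [0.3, 0.3, -0.5]
grasp_force: 20.0
```

```bash
python3 -m jog '[[[0,0,-0.3],0],[[0,0,-0.3],0],[[0,0,-0.3],0],[[0,0,0],0],[[0,0,0],0]]'| egrep "^t:|pos|force"
```

```text
t: 33.5
eef_pos: [647.4, -108.1, 126.9]
force: [-0.4, 0.5, 6.5]
grasp_force: 20.0
```

```bash
for k in 1; do python3 -m jog '[[[0,0,0.2],0],[[0,0,0.2],0],[[0,0,0],0],[[0,0,0],0],[[0,0,0],0]]' - 4
python3 -m jog '[[[0,0,0],0],[[0,0,0],0],[[0,0,0],0],[[0,0,0],0],[[0,0,0],0]]' 64
python3 -m jog '[[[0,0,0],0],[[0,0,0],0],[[0,0,0],0],[[0,0,0],0],[[0,0,0],0]]' 88; done| egrep "^t:|pos|force|open"
python3 - <<'E'
from h import *
s=stat();im,d,c=snap("wrist");P=pts(d,c);hsv=cv2.cvtColor(im,cv2.COLOR_BGR2HSV)
from scipy.optimize import least_squares
Q=P[(cv2.inRange(hsv,(160,40,60),(179,170,255))>0)&(np.linalg.norm(P-s["eef_pos"],axis=-1)<90)]
r=least_squares(lambda x:np.linalg.norm(Q-x,axis=1)-30,s["eef_pos"]+[0,0,15],loss="soft_l1");print(st(r.x).round(1))
E
```

```text
t: 34.0
eef_pos: [647.2, -108.0, 126.7]
force: [1.2, 1.2, 2.6]
opening: 0.674
grasp_force: 4.0
t: 34.5
eef_pos: [646.6, -108.5, 126.3]
force: [-1.2, 0.4, -0.2]
opening: 0.727
grasp_force: 0.0
t: 35.0
eef_pos: [646.8, -108.3, 126.5]
force: [-0.3, 0.4, -1.0]
opening: 1.002
grasp_force: 0.0
t35.0 tcp st [  3.7  -1.3 126.5] f st -0.2 0.4 -1.0
[  3.7  -0.2 144. ]
```

```bash
for k in 1; do python3 -m jog '[[[0,0,5],0],[[0,0,10],0],[[0,0,20],0],[[0,0,30],0],[[0,0,30],0]]'
python3 -m jog '[[[-30,0,10],0],[[-40,0,0],0],[[-40,0,0],0],[[-40,0,0],0],[[-20,0,0],0]]'
python3 -m jog '[[[0,0,0],0],[[0,0,0],0],[[0,0,0],0],[[0,0,0],0],[[0,0,0],0]]';done| egrep "^t:|pos|^force"
python3 - <<'E'
from h import *
from scipy.optimize import least_squares
theta()
for n in("scene","side"):
    im,d,c=snap(n);P=st(pts(d,c));hsv=cv2.cvtColor(im,cv2.COLOR_BGR2HSV)
    Q=P[(cv2.inRange(hsv,(160,40,60),(179,170,255))>0)&(np.linalg.norm(P-[3,0,144],axis=-1)<60)]
    r=least_squares(lambda x:np.linalg.norm(Q-x,axis=1)-30,[3,0,144],loss="soft_l1");print(n,len(Q),r.x.round(1))
    cv2.imwrite(f"pics/{n}8.png",im)
E
```

```text
t: 35.55
eef_pos: [646.8, -108.1, 223.3]
force: [-0.0, -0.7, 0.1]
t: 36.05
eef_pos: [473.8, -108.4, 232.0]
force: [-0.4, -0.9, -0.2]
t: 36.55
eef_pos: [477.6, -108.0, 231.5]
force: [0.4, -0.2, -0.8]
scene 227 theta 0.028 bar [-106.2   -6.6  119.8]
side 90 theta 0.027 bar [-104.3    4.6  119.6]
scene 347 [  2.4  -1.1 143.7]
side 182 [  3.7   1.3 142.8]
```

View pics/side8.png

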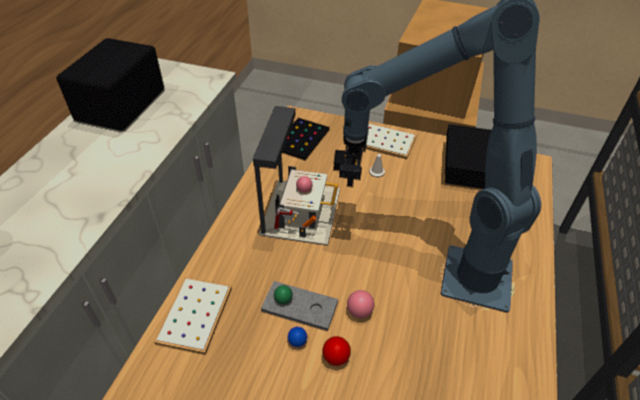

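The pink ball sits in the dimple of the flat board at (304,184). The green ball at (283,294) and the other things are where they were, and the robot touches nothing.

```bash
python3 -c "
from cell import order
print(order.close_job())"
```

```text
the job is handed in; nothing more can be done
None
```

The job is handed in at about 37 s: the board was raised to its end stop (about 12 N felt), lowered gently flat with the pawl clear, and the pink ball is seated in the dimple and released; the green ball and other things were left untouched.

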